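# Put the ring-sizing kit away in the bench drawer

### The job

Take the torch, the slide gauge and the wooden ring clamp off the sloping rack and lay them in the open drawer of the little chest: flat on its floor, none resting on another, each set down gently rather than dropped. Then push the drawer fully shut without slamming it. Leave the brush in its place on the rack and do not shift the other things on the bench.

Things in the scene. Friction and masses are not known exactly. Their poses are not given: they have to be found in the camera images.
- rack: Fixed open wooden rack, 380 mm wide. Origin: centre of its underside on the bench; x away from the robot, y along its width, z up. Tools lie in it side by side, lengthwise up a 35 degree slope rising towards +x; up-slope direction (0.819, 0, 0.574), slope normal (-0.574, 0, 0.819) in this frame. Four places at y = -108, -36, 36, 108 mm; which tool lies in which varies.
- torch: Small torch, to put away: 130 mm long along its x; round aluminium middle 25 mm thick and 60 mm long, eight-sided brass collars 28 mm across flats at both ends. About 0.11 kg. Origin: underside below the middle of its length; at the start x points up the slope, z along the slope normal.
- slide_gauge: Steel slide gauge (caliper), to put away: flat beam 132 x 17 x 8 mm along its x; round its middle a slider block (x -24 to 28 mm) 24 mm wide, 15 mm high; two flat jaws stick out to y = +35 mm at x = 24 and 60 mm. About 0.10 kg. Origin: underside below the middle; axes as for the torch. Grip the slider across y, between x = -20 and 16 mm.
- ring_clamp: Wooden ring clamp to be put away: pale hardwood bar made of two halves, 130 mm long along its x, 24 mm wide (y) and 21 mm high over its middle 98 mm, narrower at both ends, with a steel band. Mass about 0.07 kg. Origin: underside below the middle; axes as for the torch.
- brush: Black bench brush, 132 x 20 x 12 mm along its x with a pale block of bristles 18 mm high on top of one end. It lies on the rack among the other tools and stays there. Origin: underside near the middle; axes as for the torch.
- torch_mid (a point): Middle of the torch, on its axis: 14 mm above the underside.
- slide_gauge_mid (a point): Middle of the slide gauge: 8 mm above its underside.
- ring_clamp_mid (a point): Middle of the ring clamp: 10.5 mm above its underside.
- drawer_floor (a point): Front edge of the drawer's inner floor, midway across, at the foot of the front panel's inner face, 22 mm above the bench; moves with the drawer. x into the chest (away from the robot), y along its width, z up. The floor runs from x = 0 to 225 mm, y = -129 to 129 mm; side walls 41 mm high. The chest (270 deep, 300 wide, 85 mm high, fixed) covers the floor beyond x = opening - 6 mm.
- drawer_handle (a point): Middle of the drawer's brass bar handle: bar 11 mm thick and 120 mm long, parallel to the drawer's width, 47 mm above the bench, 35 mm in front of the drawer front. Axes as for drawer_floor. The front panel rises to 72 mm above the bench.
- drawer (a joint): Drawer opening in m: 0 fully shut, grows as it slides out towards the robot, starts at 0.170 to 0.186; slides level along drawer_floor's x with about 1 N of friction and stays where it is left.
- bangle: Green stone bangle lying on the bench, 72 mm across, 11 mm thick; stays. Origin at the centre of its underside.
- stone_jar: Small glass jar with metal cap, 48 mm across, 60 mm high; stays. Origin at the centre of its underside.
- rack_slope (a point): Middle of the rack's slope, 78 mm above the rack's origin: tools' undersides lie in the slope plane through it. They rest on two 10 mm wide cross bars 40 mm down and 40 mm up the slope from here, between 9 mm high stops, against a lip at the lower end. Nothing is under or beside the middle of a tool, so fingers may reach below it there. Axes as for the rack (level).
- rack_rail (a point): Middle of a level steel display rail fixed over the rack: 8 mm thick, 370 mm long along rack y, at rack x = 28 mm, height 203 mm, carried by rods at its ends. It is in the way of a gripper coming straight down on a tool's middle; coming and leaving along the slope normal is free. Axes as for the rack.
Not all that is in view belongs to the job. Of the things like the slide_gauge, leave any that is green, pink or turquoise; of the rest the larger one is meant.

How it is judged (in metres and radians):
On the way, in this order (a step that is already met when the one before it is completed fails the run):
1. torch, slide gauge and ring clamp all lie flat on the floor of the open drawer, none on another, and are let go (x of torch_mid in the frame of drawer_floor between 0.0045 and 0.2205 m and y of torch_mid in the frame of drawer_floor between -0.127 and 0.127 m and z of torch_mid in the frame of drawer_floor between 0 and 0.021 m and x of slide_gauge_mid in the frame of drawer_floor between 0.0045 and 0.2205 m and y of slide_gauge_mid in the frame of drawer_floor between -0.127 and 0.127 m and z of slide_gauge_mid in the frame of drawer_floor between 0 and 0.0155 m and x of ring_clamp_mid in the frame of drawer_floor between 0.0045 and 0.2205 m and y of ring_clamp_mid in the frame of drawer_floor between -0.127 and 0.127 m and z of ring_clamp_mid in the frame of drawer_floor between 0 and 0.0175 m and linear speed of each of torch, slide_gauge, ring_clamp below 0.02 m/s and contact force between the fingers and torch below 0.1 N and contact force between the fingers and slide_gauge below 0.1 N and contact force between the fingers and ring_clamp below 0.1 N and value of joint drawer above 0.03 m), for 0.2 s.
2. the drawer is pushed fully shut (value of joint drawer below 0.006 m), for 0.1 s.
At the end, for the whole second after the job is handed in: The drawer is shut to within 6 mm; the torch, slide gauge and ring clamp are at rest inside it, flat on its floor (their middles at most 7 mm higher than when lying flat: below 21, 15.5 and 17.5 mm above the drawer floor); the brush is within 30 mm of where it was on the rack (x of torch_mid in the frame of drawer_floor between 0.0045 and 0.2205 m and y of torch_mid in the frame of drawer_floor between -0.127 and 0.127 m and z of torch_mid in the frame of drawer_floor between 0 and 0.021 m and x of slide_gauge_mid in the frame of drawer_floor between 0.0045 and 0.2205 m and y of slide_gauge_mid in the frame of drawer_floor between -0.127 and 0.127 m and z of slide_gauge_mid in the frame of drawer_floor between 0 and 0.0155 m and x of ring_clamp_mid in the frame of drawer_floor between 0.0045 and 0.2205 m and y of ring_clamp_mid in the frame of drawer_floor between -0.127 and 0.127 m and z of ring_clamp_mid in the frame of drawer_floor between 0 and 0.0175 m and linear speed of each of torch, slide_gauge, ring_clamp below 0.02 m/s and value of joint drawer below 0.006 m and distance of brush from where it was at the start of the episode below 0.03 m); the robot touches nothing.
It fails at once if the brush is moved more than 30 mm (distance of brush from where it was at the start of the episode above 0.03 m).
It fails at once if the bangle or the jar is shifted more than 40 mm (distance of any of bangle, stone_jar from where it was at the start of the episode above 0.04 m).
It fails at once if a tool is dropped: it falls faster than 0.8 m/s (over 30 mm) while not held ((linear speed of torch above 0.8 m/s and contact force between the fingers and torch below 0.1 N) or (linear speed of slide_gauge above 0.8 m/s and contact force between the fingers and slide_gauge below 0.1 N) or (linear speed of ring_clamp above 0.8 m/s and contact force between the fingers and ring_clamp below 0.1 N)).
It fails at once if the drawer is slammed: it closes faster than 0.45 m/s (velocity of joint drawer below -0.45 m/s).
It also fails if it takes over 72 s, if anything falls off the work surface, if the arm or the gripper's body presses on something with over 40 N, if the wrist force passes 120 N, or if a joint passes its speed limit or range.

### The arm

A 6-joint arm with a two-finger parallel gripper is mounted at the origin on the work surface. World frame = base frame: x ahead of the robot, y to its left, z up, the work surface at z = 0. Lengths are in mm, angles in rad, forces in N, time in s.
With the tool pointing down it reaches from about 275 to 825 mm from the base axis. Payload 5.2 kg.
Tool frame: the origin (TCP) lies at the very end of the fingers, on their centre line; the grasp point (between the pads) lies 19 mm behind it; z points along the fingers, y is the direction in which the jaws open and shut (so a half turn about z gives the same grasp; the last joint's range is limited). The gripper opens to 93 mm and grips with 3 to 60 N. Pads are 15 mm wide; open, the fingers measure 128 mm over their backs; the gripper's body (75 mm by 188 mm) begins 65 mm behind the grasp point.
Start: joints at [-1.357, 0.259, 1.535, -0, 1.348, -0.203], TCP at [222.681, -502.91, 218.653] pointing down, gripper open.
Joint ranges: [-3.14, 3.14], [-0.91, 2.08], [0.19, 2.58], [-1.22, 4.36], [0.22, 2.71], [-3.12, 3.12]. Speed limits (rad/s): [2.57, 2.57, 3.14, 3.14, 3.14, 3.14].

### API

Orientations are given as [roll, pitch, yaw] about the fixed x, y, z axes, in that order (R = Rz(yaw) Ry(pitch) Rx(roll)).
In Python, from bench import robot gives the robot as it stands. The module is installed in compiled form; this text tells all that it offers. Calls block until the motion is done:
- robot.move_ptp(position, orientation): joint-space move of the TCP to a pose.
- robot.move_linear(position, ori=None, speed=150, f_stop=None): straight line of the TCP; ori=None keeps the orientation; speed is the mean speed in mm/s. With f_stop (N) it stops when the force on the tool has changed by that much, and returns True; else False.
- robot.move_j(angles): joint-space move.
- robot.move_gripper(opening): opening from 0.0 (shut) to 1.0 (fully open); the grip force is fixed at half the most; returns when the fingers have stopped.
- robot.sleep(seconds).
- robot.inverse_kinematics(position, orientation): joint angles nearest the present ones, or None.
- robot.get_image(name): name is "side" or "top"; returns a dict with "img" (384x512x3 uint8, blue, green, red), "fovy" (degrees; the focal length in pixels is half the picture's height over the tangent of half this angle, whatever the lens; pixels are square), "cx", "cy" (the principal point, pixels), "eye" and "orientation" of the camera in the world. Camera axes: x right, y down, z forward; pixel columns grow to the right and rows downward; lengths in mm; the calibration is good to about 2 mm. A picture is of the moment at which its call begins. There is no depth.
A pose or a line that the arm cannot do raises robot.MotionError and nothing moves.
- robot.hand_in(): hands the job in, once; it reports no verdict.
Readings, each from a call of its own:
- robot.current_t(): time.
- robot.current_qpos(): joint angles.
- robot.current_joint_vel(): joint speeds.
- robot.current_joint_efforts(): joint torques, N m.
- robot.current_tcp_pos(): TCP position.
- robot.current_eef_rot(): TCP orientation.
- robot.current_contact_force(): force on the tool from outside, world axes, zero at the start.
- robot.current_ft_torque(): the same for the moment, N m.
- robot.current_gripper_width(): opening from 0.0 (shut) to 1.0 (fully open).
Only numpy, scipy, OpenCV 4.12 (cv2) and the standard library are available. Lean on these libraries where they do the work, as an engineer would, in place of code of your own. Each camera call takes 0.05 s, during which the arm holds its last target.

## Working session

There is one attempt and no reset: what is moved stays moved. The work goes in short steps, each a Python script; the robot and the scene stay as the last script left them, time stands still between calls to the robot, and variables do not carry over. Pictures are saved under pics/ and viewed, and the job is handed in when it is done.

```bash
mkdir -p pics; python3 - <<'E'
from bench import robot
import cv2
for n in("side","top"):
    d=robot.get_image(n); cv2.imwrite(f"pics/{n}0.png",d["img"]); print(n,{k:v for k,v in d.items() if k!="img"})
print(robot.current_t(),robot.current_eef_rot())
E
```

```text
side {'fovy': 55.49925983595638, 'cx': 253.63638871940785, 'cy': 190.51415703305827, 'eye': array([ 301.79854462, -701.89649859,  842.36238824]), 'orientation': array([-2.26591421,  0.00840863, -0.29650078])}
top {'fovy': 52.73912062980684, 'cx': 252.3083016696299, 'cy': 190.97663425190154, 'eye': array([ 329.80967024,  101.37278755, 1512.3532693 ]), 'orientation': array([-2.99805504e+00, -1.73819152e-04, -1.54104328e+00])}
0.1 [-3.13997671e+00 -3.12598472e-04  4.16789162e-01]
```

View pics/side0.png

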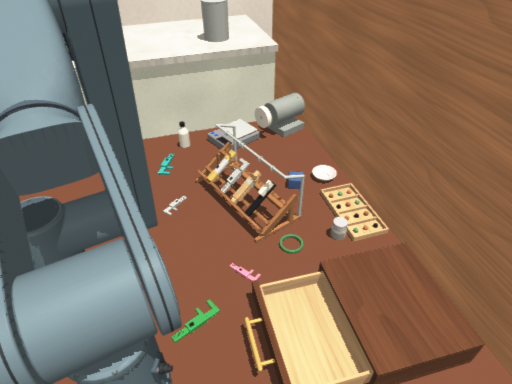

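View pics/top0.png

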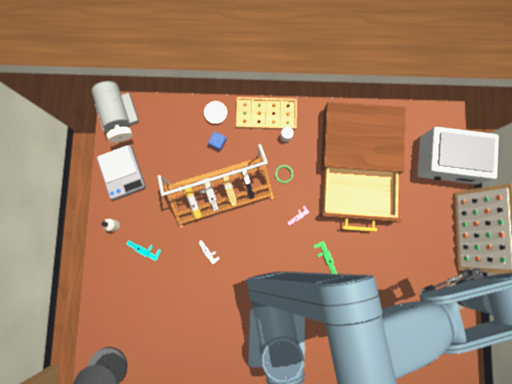

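The side view shows the rack at about (245,190) and the open drawer at (310,330). In the top view the rack is at (215,190) and the drawer at (362,195). The gauge-like things off the rack are turquoise, white and small, pink, and green. I'll enlarge both views.

```bash
python3 - <<'E'
import cv2
t=cv2.imread("pics/top0.png"); s=cv2.imread("pics/side0.png")
def crop(im,x0,y0,x1,y1,k,n):
    c=cv2.resize(im[y0:y1,x0:x1],None,fx=k,fy=k,interpolation=cv2.INTER_CUBIC)
    for x in range((x0+9)//10*10,x1,10):
        cv2.line(c,((x-x0)*k,0),((x-x0)*k,4 if x%20 else 8),(255,255,255),1)
        if x%20==0: cv2.putText(c,str(x),((x-x0)*k,18),0,.35,(255,255,255),1)
    for y in range((y0+9)//10*10,y1,10):
        cv2.line(c,(0,(y-y0)*k),(4 if y%20 else 8,(y-y0)*k),(255,255,255),1)
        if y%20==0: cv2.putText(c,str(y),(10,(y-y0)*k+4),0,.35,(255,255,255),1)
    cv2.imwrite(f"pics/{n}.png",c)
crop(t,150,140,280,230,6,"t_rack")
crop(t,310,90,420,240,4,"t_drawer")
crop(s,190,115,310,240,5,"s_rack")
crop(s,235,235,385,384,4,"s_drawer")
E
```

```text
(no output)
```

View pics/t_rack.png

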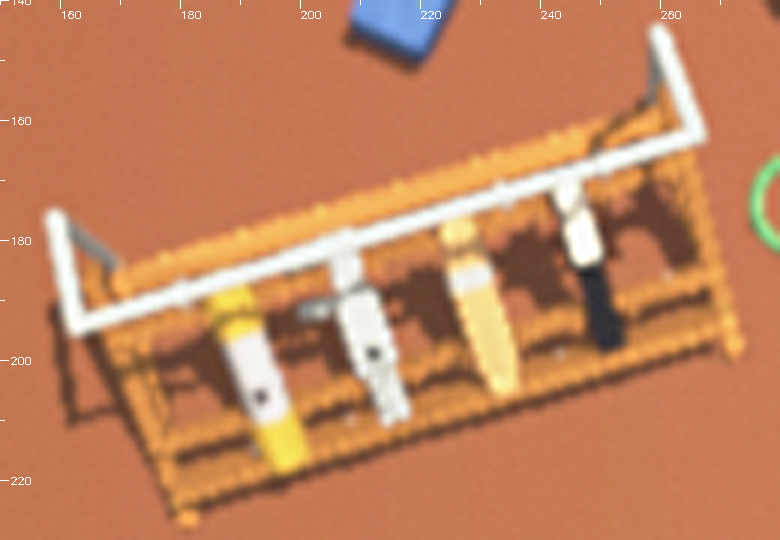

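View pics/t_drawer.png

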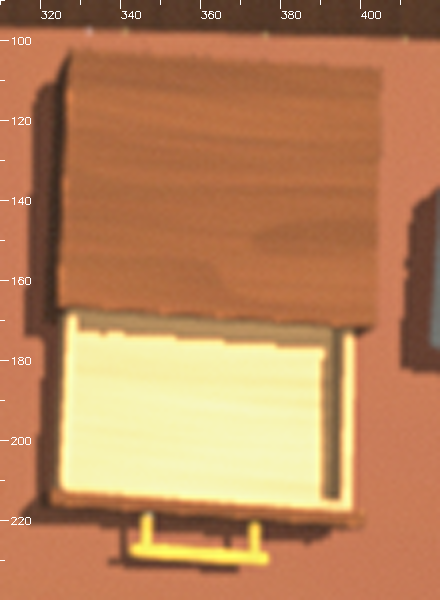

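View pics/s_rack.png

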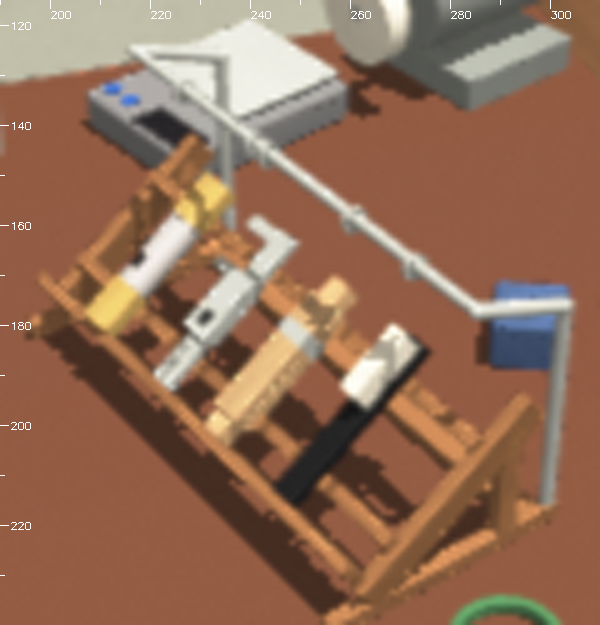

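View pics/s_drawer.png

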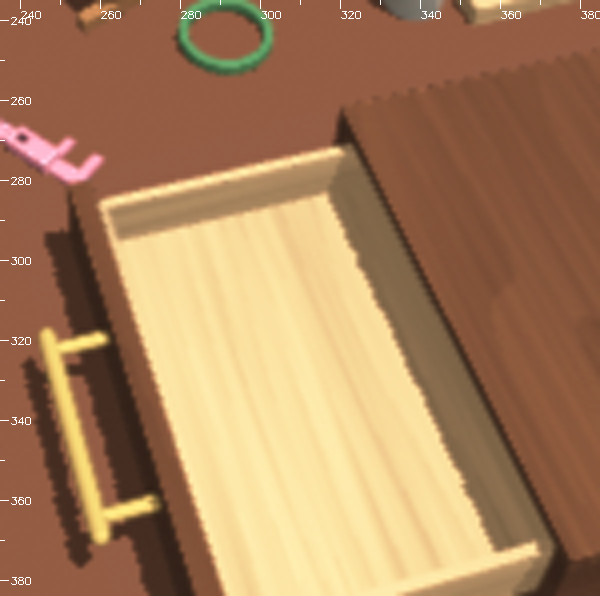

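```bash
cat > h.py <<'E'
import numpy as np
from scipy.spatial.transform import Rotation as Ro
from scipy.optimize import least_squares
C={}
def cam(n,fovy,cx,cy,eye,o):
    C[n]=dict(f=192/np.tan(np.radians(fovy)/2),c=np.array([cx,cy]),e=np.array(eye),R=Ro.from_euler('xyz',o).as_matrix())
cam('side',55.49925983595638,253.63638871940785,190.51415703305827,[301.79854462,-701.89649859,842.36238824],[-2.26591421,0.00840863,-0.29650078])
cam('top',52.73912062980684,252.3083016696299,190.97663425190154,[329.80967024,101.37278755,1512.3532693],[-2.99805504e+00,-1.73819152e-04,-1.54104328e+00])
def proj(n,p):
    c=C[n];q=(np.atleast_2d(p)-c['e'])@c['R'];return c['f']*q[:,:2]/q[:,2:]+c['c']
def atz(n,uv,z):
    c=C[n];d=c['R']@np.append((np.array(uv)-c['c'])/c['f'],1);return c['e']+d*(z-c['e'][2])/d[2]
def tri(t,s):
    f=lambda p:np.r_[(proj('top',p)[0]-t),(proj('side',p)[0]-s)]
    r=least_squares(f,[500,0,50]);return r.x,np.abs(r.fun).max()
E
python3 - <<'E'
from h import *
np.set_printoptions(precision=1,suppress=True)
for n,t,s in [("rail-",(266,162.5),(284.5,177)),("rail+",(163,194.5),(216,125)),("torchlo",(197.5,217),(209.5,178)),("torchhi",(188.5,189),(230,154)),
 ("gauge dot",(212,198.8),(229,178)),("torch dot",(193,206),(215.5,167)),("clamp lo",(234,204.5),(232,201.5)),("clamp hi",(226,177.5),(257,173)),("brush lo",(251.5,198),(248,214)),
 ("han+",(343,227),(247.5,318)),("han-",(376,229.5),(260.5,369)),("chest front+",(325,166.5),(341,263)),("drawer front+ corner",(322,215),(251,281))]:
    p,r=tri(t,s);print(n,p,round(r,2))
for uv in [(342.5,227),(376,229.5)]:print(atz('top',uv,47))
for uv in [(325,103),(404,106.5),(403,172),(324.5,166.5)]:print('chest85',atz('top',uv,85))
for uv in [(322,214.5),(400,220)]:print('front72',atz('top',uv,72))
for uv in [(285,174)]:print('bangle',atz('top',uv,8))
E
```

```text
rail- [620.7  62.2 204.4] 0.38
rail+ [498.2 410.4 205.1] 0.22
torchlo [439.  309.8  59.5] 1.08
torchhi [528.8 338.6 124.5] 0.51
gauge dot [501.4 256.   85.7] 0.21
torch dot [471.  324.3  91. ] 0.44
clamp lo [488.1 175.2  51.1] 0.26
clamp hi [580.5 203.6 125.5] 1.0
brush lo [520.  109.   44.9] 1.4
han+ [ 418.9 -239.4   46.2] 1.15
han- [ 412.4 -363.6   46.6] 0.95
chest front+ [ 677.3 -176.    75.6] 9.78
drawer front+ corner [ 455.1 -155.4   68.5] 0.12
[ 414.4 -236.7   47. ]
[ 408.8 -362.9   47. ]
chest85 [ 886.5 -162.3   85. ]
chest85 [ 881.4 -466.    85. ]
chest85 [ 624.7 -455.5   85. ]
chest85 [ 637.  -161.2   85. ]
front72 [ 457.1 -154.8   72. ]
front72 [ 445.3 -444.7   72. ]
bangle [618.7 -19.5   8. ]
```

```bash
cat >> h.py <<'E'
ry=0.338; RO=np.array([533.1,227.0,0])
Z=np.array([0,0,1.]);RX=np.array([np.cos(ry),np.sin(ry),0]);RY=np.array([-np.sin(ry),np.cos(ry),0])
S=.819*RX+.574*Z;S/=np.linalg.norm(S);N=np.cross(S,RY);SL=RO+78*Z
def rk(s,y,n): return SL+s*S+y*RY+n*N
E
python3 - <<'E'
from h import *
import cv2
np.set_printoptions(precision=1,suppress=True)
for n,t,s in [("torchlo",(197.5,217),(209.5,178)),("torchhi",(188.5,189),(230,154)),
 ("gauge dot",(212,198.8),(229,178)),("torch dot",(193,206),(215.5,167)),("clamp lo",(234,204.5),(232,201.5)),("clamp hi",(226,177.5),(257,173)),("brush lo",(251.5,198),(248,214))]:
    p,r=tri(t,s);d=p-SL;print(n,np.array([d@S,d@RY,d@N]))
def box(l,w,h,y,s=0,c=(255,0,0)):
    a=[rk(s+i*l/2,y+j*w/2,k*h) for k in(0,1) for i,j in((-1,-1),(-1,1),(1,1),(1,-1))]
    return a,c
B=[box(130,28,28,108),box(132,17,8,36),box(52,24,15,36,2,(0,0,255)),box(130,24,21,-36),box(132,20,12,-108)]
for n,(x0,y0,x1,y1),k in (('top',(150,140,280,230),6),('side',(190,115,310,240),6)):
    im=cv2.imread(f"pics/{n}0.png");c=cv2.resize(im[y0:y1,x0:x1],None,fx=k,fy=k,interpolation=cv2.INTER_CUBIC)
    f=lambda p:tuple(int(v) for v in ((proj(n,p)[0]+.5-[x0,y0])*k))
    for a,col in B:
        for o in(0,4):
            for i in range(4):cv2.line(c,f(a[o+i]),f(a[o+(i+1)%4]),col if o else (0,160,0),1)
    for p in(35,-35):cv2.line(c,f(rk(p,-170,0)),f(rk(p,170,0)),(255,255,0),1)
    cv2.imwrite(f"pics/ov_{n}.png",c if n=='top' else c[:600])
E
```

```text
torchlo [-60.8 109.3  20. ]
torchhi [ 53.7 106.7  19.2]
gauge dot [-12.2  37.9  18. ]
torch dot [-14.1 112.4  25.7]
clamp lo [-64.3 -34.   12.2]
clamp hi [ 57.6 -37.8  17.7]
brush lo [ -61.2 -107.     2.4]
```

View pics/ov_top.png

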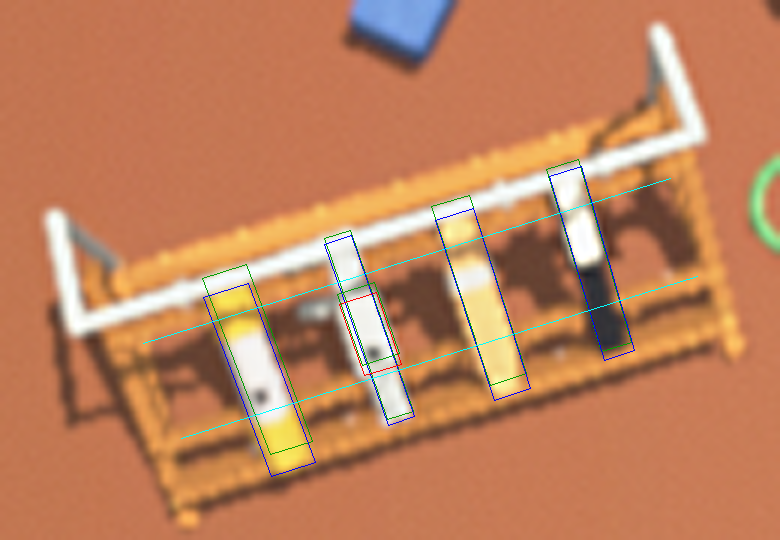

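View pics/ov_side.png

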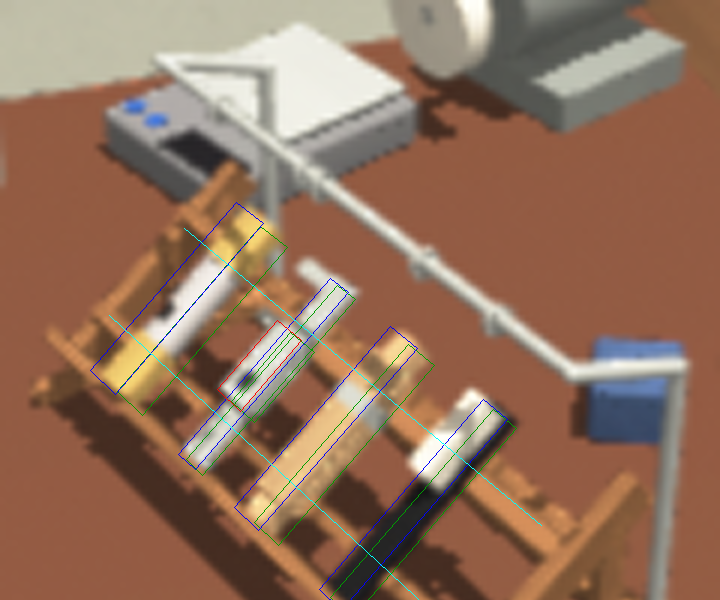

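```bash
cat >> h.py <<'E'
dy=-0.042; DF=np.array([461.,-301.,22.])
DX=np.array([np.cos(dy),np.sin(dy),0]);DY=np.array([-np.sin(dy),np.cos(dy),0])
def eul(X,Y,Nn,flip=1): return Ro.from_matrix(np.c_[flip*X,-flip*Y,-Nn]).as_euler('xyz')
def dr(x,y,z): return DF+x*DX+y*DY+z*Z
E
python3 - <<'E'
from h import *
from bench import robot
np.set_printoptions(precision=2,suppress=True)
for fl in(1,-1):
  o=eul(S,RY,N,fl);od=eul(DX,DY,Z,fl);print(fl,o,od)
  for y,s in((108,-2),(36,-5),(-36,-2)):
    for n in(2,130,160):
        q=robot.inverse_kinematics(rk(s,y,n),o);print(y,n,rk(s,y,n),q)
  for y in(-82,0,82):
    for z in(2,150): print('d',y,z,dr(80,y,z),robot.inverse_kinematics(dr(80,y,z),od))
# front panel inner edge at z=72, chest front
for uv in [(325,212),(397,217),(360,215)]:print(atz('top',uv,72))
for uv in [(330,173),(390,176),(360,169)]:print(atz('top',uv,85))
E
```

```text
1 [ 3.14 -0.61  0.34] [ 3.14  0.   -0.04]
108 2 [494.66 327.97  78.49] None
108 130 [425.35 303.61 183.31] [ 0.45 -0.05  2.17 -0.16  0.42  1.81]
108 160 [409.11 297.9  207.88] [ 0.46 -0.12  2.15 -0.15  0.5   1.8 ]
36 2 [516.22 259.22  76.77] None
36 130 [446.91 234.86 181.59] [ 0.21 -0.11  2.22  0.18  0.43  1.3 ]
36 160 [430.67 229.15 206.15] [ 0.2  -0.18  2.21  0.16  0.52  1.31]
-36 2 [542.41 192.11  78.49] None
-36 130 [473.1  167.75 183.31] [-0.05 -0.13  2.23  0.46  0.51  0.84]
-36 160 [456.86 162.04 207.88] [-0.07 -0.2   2.22  0.42  0.6   0.88]
d -82 2 [ 537.49 -386.29   24.  ] [-0.79  0.63  1.47 -0.    1.05  0.82]
d -82 150 [ 537.49 -386.29  172.  ] [-0.79  0.49  1.31 -0.    1.34  0.82]
d 0 2 [ 540.93 -304.36   24.  ] [-0.69  0.56  1.58 -0.    1.    0.92]
d 0 150 [ 540.93 -304.36  172.  ] [-0.69  0.42  1.42 -0.    1.3   0.92]
d 82 2 [ 544.37 -222.43   24.  ] [-0.58  0.52  1.67 -0.    0.96  1.04]
d 82 150 [ 544.37 -222.43  172.  ] [-0.58  0.36  1.51 -0.    1.27  1.04]
-1 [-3.14  0.61 -2.8 ] [3.14 0.   3.1 ]
108 2 [494.66 327.97  78.49] None
108 130 [425.35 303.61 183.31] [ 0.45 -
[... 327 characters left out ...]
3.31] [-0.05 -0.13  2.23  0.46  0.51 -2.3 ]
-36 160 [456.86 162.04 207.88] [-0.07 -0.2   2.22  0.42  0.6  -2.27]
d -82 2 [ 537.49 -386.29   24.  ] [-0.79  0.63  1.47  0.    1.05 -2.32]
d -82 150 [ 537.49 -386.29  172.  ] [-0.79  0.49  1.31  0.    1.34 -2.32]
d 0 2 [ 540.93 -304.36   24.  ] [-0.69  0.56  1.58  0.    1.   -2.22]
d 0 150 [ 540.93 -304.36  172.  ] [-0.69  0.42  1.42  0.    1.3  -2.22]
d 82 2 [ 544.37 -222.43   24.  ] [-0.58  0.52  1.67  0.    0.96 -2.11]
d 82 150 [ 544.37 -222.43  172.  ] [-0.58  0.36  1.51  0.    1.27 -2.11]
[ 466.81 -165.95   72.  ]
[ 456.12 -433.86   72.  ]
[ 459.48 -296.28   72.  ]
[ 612.76 -181.85   85.  ]
[ 608.02 -406.46   85.  ]
[ 631.4  -294.43   85.  ]
```

```bash
cat >> h.py <<'E'
def tilt(X,Y,Nn,deg,flip=1):
    "tool leaning by deg towards +X from normal"
    a=np.radians(deg);n=np.cos(a)*Nn+np.sin(a)*X;x=np.cos(a)*X-np.sin(a)*Nn
    return Ro.from_matrix(np.c_[flip*x,-flip*Y,-n]).as_euler('xyz')
E
python3 - <<'E'
from h import *
from bench import robot
np.set_printoptions(precision=2,suppress=True)
for y,s in((108,-2),(36,-6),(-36,-2)):
  for d in(3,6,9,12,15,18):
    qs=[robot.inverse_kinematics(rk(s,y,n),tilt(S,RY,N,d)) for n in(-5,0,3,60,130)]
    print(y,d,[q is not None and round(q[4],2) for q in qs])
for d in (10,12,15): print([robot.inverse_kinematics(dr(80,y,2),tilt(DX,DY,Z,d)) for y in(-82,0,82)])
E
```

```text
108 3 [False, False, False, np.float64(0.34), np.float64(0.5)]
108 6 [np.float64(0.29), np.float64(0.3), np.float64(0.31), np.float64(0.42), np.float64(0.58)]
108 9 [np.float64(0.38), np.float64(0.39), np.float64(0.4), np.float64(0.51), np.float64(0.66)]
108 12 [np.float64(0.47), np.float64(0.48), np.float64(0.48), np.float64(0.59), np.float64(0.73)]
108 15 [np.float64(0.55), np.float64(0.56), np.float64(0.57), np.float64(0.67), np.float64(0.81)]
108 18 [np.float64(0.63), np.float64(0.64), np.float64(0.65), np.float64(0.74), np.float64(0.88)]
36 3 [False, False, False, np.float64(0.32), np.float64(0.51)]
36 6 [np.float64(0.27), np.float64(0.28), np.float64(0.29), np.float64(0.41), np.float64(0.58)]
36 9 [np.float64(0.36), np.float64(0.37), np.float64(0.37), np.float64(0.49), np.float64(0.66)]
36 12 [np.float64(0.45), np.float64(0.45), np.float64(0.46), np.float64(0.57), np.float64(0.73)]
36 15 [np.float64(0.53), np.float64(0.54), np.float64(0.54), np.float64(0.65), np.float64(0.8)]
36 18 [np.float64(0.61), np.float64(0.62), np.float64(0.63), np.float64(0.73), np.float64(0.87)]
-36 3 
[... 337 characters left out ...]
(0.48), np.float64(0.6), np.float64(0.76)]
-36 15 [np.float64(0.55), np.float64(0.56), np.float64(0.56), np.float64(0.67), np.float64(0.82)]
-36 18 [np.float64(0.63), np.float64(0.63), np.float64(0.64), np.float64(0.74), np.float64(0.89)]
[array([-0.73,  0.72,  1.31, -0.12,  1.26,  0.93]), array([-0.63,  0.66,  1.42, -0.1 ,  1.21,  1.02]), array([-0.53,  0.61,  1.51, -0.09,  1.18,  1.13])]
[array([-0.72,  0.73,  1.27, -0.14,  1.3 ,  0.94]), array([-0.62,  0.68,  1.39, -0.12,  1.25,  1.04]), array([-0.52,  0.63,  1.48, -0.1 ,  1.22,  1.14])]
[array([-0.7 ,  0.77,  1.22, -0.16,  1.36,  0.96]), array([-0.61,  0.71,  1.34, -0.14,  1.32,  1.06]), array([-0.5 ,  0.66,  1.43, -0.12,  1.29,  1.16])]
```

```bash
cat >> h.py <<'E'
T=9
PL={'torch':(108,-2,80,2.5),'clamp':(-36,-2,2,2.5),'gauge':(36,-6,-78,2.0)}
E
python3 - <<'E'
from h import *
from bench import robot
import cv2
y,s,yd,n=PL['torch'];o=tilt(S,RY,N,T)
robot.move_gripper(0.54)
robot.move_ptp([400,60,300],o); print(robot.current_t())
robot.move_ptp(rk(s,y,140),o); print(robot.current_t())
st=robot.move_linear(rk(s,y,n),speed=100,f_stop=8); print(st,robot.current_t(),robot.current_contact_force(),robot.current_tcp_pos()-rk(s,y,n))
for c in("side","top"): cv2.imwrite(f"pics/{c}1.png",robot.get_image(c)["img"])
a=cv2.imread("pics/side1.png")[80:240,150:320];b=cv2.imread("pics/top1.png")[130:230,130:290]
cv2.imwrite("pics/z1.png",np.hstack([cv2.resize(a,(400,376)),cv2.resize(b,(400,376))]))
E
```

```text
3.0667
4.1
False 5.625 [ 0.26348547 -0.00466034  0.78489305] [0.02801221 0.11137207 0.56537765]
```

View pics/z1.png

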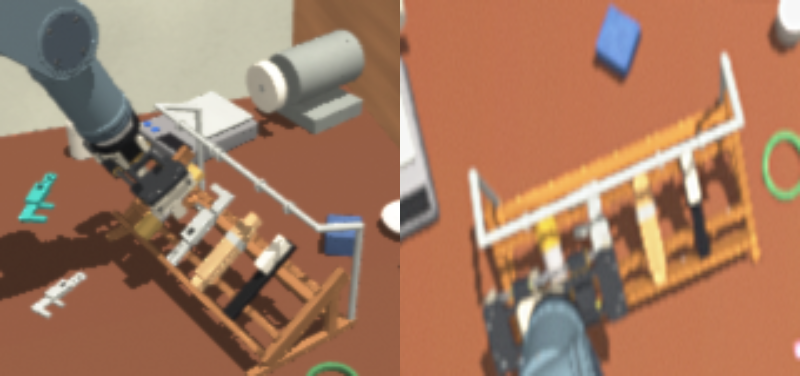

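The gripper straddles the torch (side crop about (165,195)) and touches nothing. Next I grip and lift.

```bash
python3 - <<'E'
from h import *
from bench import robot
import cv2
np.set_printoptions(precision=2,suppress=True)
y,s,yd,n=PL['torch']
robot.move_gripper(0.0); w=robot.current_gripper_width(); print('w',w*93,robot.current_contact_force())
robot.move_linear(rk(s,y,30),speed=60)
robot.move_linear(rk(s,y,150),speed=150)
print(robot.current_gripper_width()*93,robot.current_contact_force(),robot.current_t())
for c in("side","top"): cv2.imwrite(f"pics/{c}2.png",robot.get_image(c)["img"])
a=cv2.imread("pics/side2.png")[60:240,130:320];b=cv2.imread("pics/top2.png")[130:250,130:290]
cv2.imwrite("pics/z2.png",np.hstack([cv2.resize(a,(400,376)),cv2.resize(b,(400,300))[:376] if 0 else cv2.resize(b,(400,376))]))
E
```

```text
w 24.336087864847514 [-1.47  0.61  1.73]
24.36187031002394 [ 0.16  0.35 -1.84] 7.825
```

View pics/z2.png

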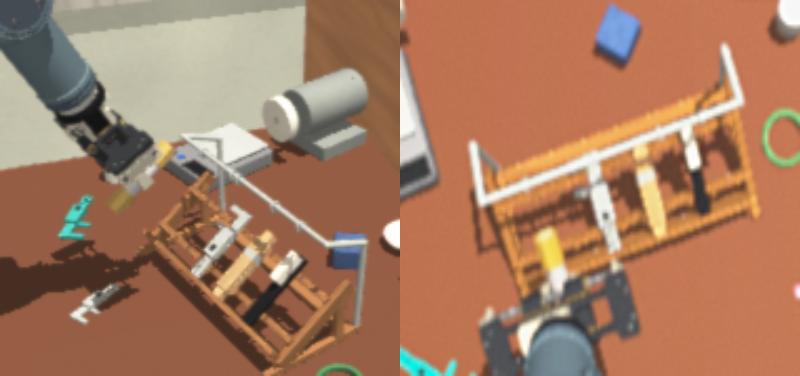

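```bash
cat >> h.py <<'E'
import cv2
def carry(robot,name,x0=82):
    y,s,yd,n=PL[name];od=tilt(DX,DY,Z,T);xo=x0+s+2
    robot.move_ptp([420,20,300],tilt(RX,DY,Z,T) if 0 else tilt(DX,DY,Z,T))
    robot.move_ptp(dr(xo,yd,110),od)
    print('above',robot.current_t(),robot.current_gripper_width()*93,robot.current_contact_force())
    for c in("side","top"): cv2.imwrite(f"pics/{c}_{name}_above.png",robot.get_image(c)["img"])
    a=cv2.imread(f"pics/side_{name}_above.png")[200:384,200:450];b=cv2.imread(f"pics/top_{name}_above.png")[90:250,290:430]
    cv2.imwrite(f"pics/z_{name}_above.png",np.hstack([cv2.resize(a,(450,331)),cv2.resize(b,(290,331))]))
def put(robot,name,x0=82):
    y,s,yd,n=PL[name];xo=x0+s+2
    robot.move_linear(dr(xo,yd,25),speed=90)
    st=robot.move_linear(dr(xo,yd,n-4),speed=20,f_stop=3)
    p=robot.current_tcp_pos();print('down',st,p-dr(xo,yd,0),robot.current_contact_force())
    robot.move_linear(p+[0,0,1.0],speed=20)
    robot.move_gripper(0.43)
    robot.move_linear(dr(xo,yd,130),speed=150)
    print(robot.current_t(),robot.current_contact_force())
E
python3 - <<'E'
from h import *
from bench import robot
np.set_printoptions(precision=2,suppress=True)
carry(robot,'torch')
E
```

```text
above 10.2833 24.298920533552277 [-0.05 -0.41 -0.51]
```

View pics/z_torch_above.png

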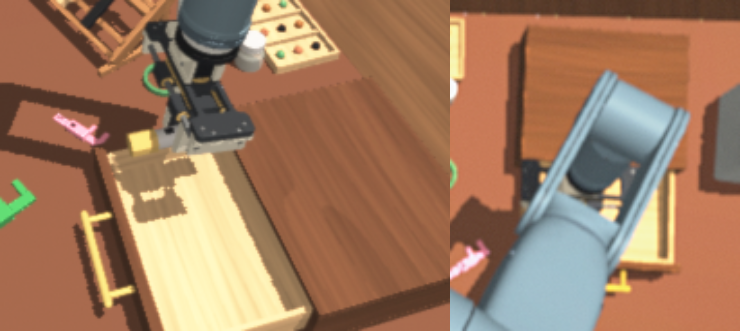

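The torch hangs over the near end of the drawer, clear of its walls (crop (150,140)). Next I lower it.

```bash
python3 - <<'E'
from h import *
from bench import robot
np.set_printoptions(precision=2,suppress=True)
put(robot,'torch')
for c in("side","top"): cv2.imwrite(f"pics/{c}3.png",robot.get_image(c)["img"])
a=cv2.imread("pics/side3.png")[200:384,200:450];b=cv2.imread("pics/top3.png")[90:250,290:430]
cv2.imwrite("pics/z3.png",np.hstack([cv2.resize(a,(450,331)),cv2.resize(b,(290,331))]))
E
```

```text
down True [-0.03  0.04  4.76] [-0.17 -0.01  4.99]
14.175 [-0.08 -0.68  0.02]
```

View pics/z3.png

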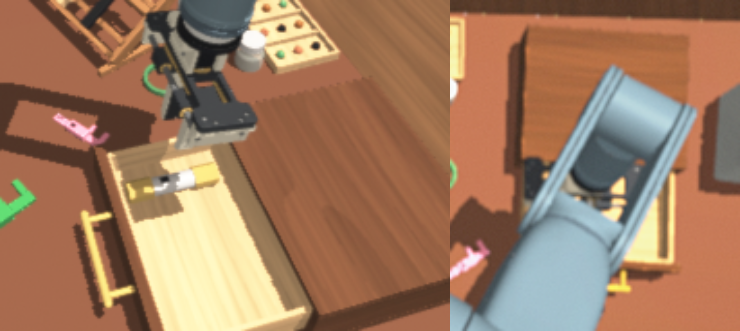

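The torch lies flat along the drawer (crop (172,182)). Next is the clamp.

```bash
cat >> h.py <<'E'
def pick(robot,name):
    y,s,yd,n=PL[name];o=tilt(S,RY,N,T)
    robot.move_ptp([420,0,300],tilt(DX,DY,Z,T))
    robot.move_gripper(0.5)
    robot.move_ptp(rk(s,y,140),o)
    st=robot.move_linear(rk(s,y,n),speed=100,f_stop=8); print(st,robot.current_t(),robot.current_contact_force())
    if st: return
    robot.move_gripper(0.0); print('w',robot.current_gripper_width()*93,robot.current_contact_force())
    robot.move_linear(rk(s,y,30),speed=60)
    robot.move_linear(rk(s,y,150),speed=150)
    print('w',robot.current_gripper_width()*93,robot.current_contact_force(),robot.current_t())
    for c in("side","top"): cv2.imwrite(f"pics/{c}_{name}_up.png",robot.get_image(c)["img"])
    a=cv2.imread(f"pics/side_{name}_up.png")[60:240,130:320];b=cv2.imread(f"pics/top_{name}_up.png")[130:250,130:290]
    cv2.imwrite(f"pics/z_{name}_up.png",np.hstack([cv2.resize(a,(400,376)),cv2.resize(b,(400,376))]))
E
python3 - <<'E'
from h import *
from bench import robot
np.set_printoptions(precision=2,suppress=True)
pick(robot,'clamp')
E
```

```text
False 18.2167 [-0.18  0.43  0.52]
w 23.974115948670285 [-1.16  0.34  3.1 ]
w 23.502840169255933 [-0.63 -0.17 -0.92] 20.275
```

View pics/z_clamp_up.png

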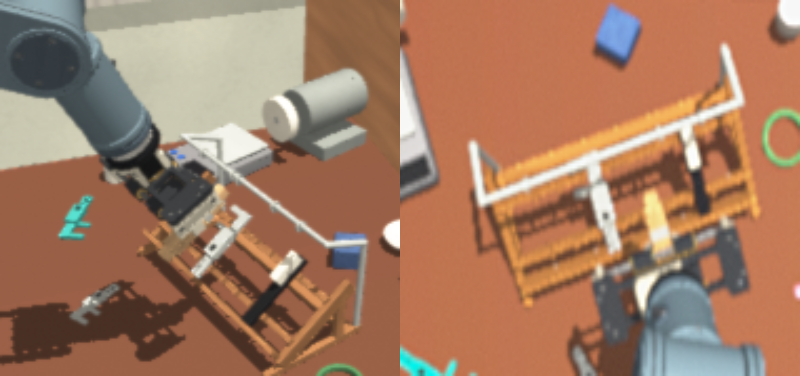

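The clamp is held (side crop (200,220)), and the gauge and brush haven't moved.

```bash
python3 - <<'E'
from h import *
from bench import robot
np.set_printoptions(precision=2,suppress=True)
carry(robot,'clamp'); put(robot,'clamp')
for c in("side","top"): cv2.imwrite(f"pics/{c}4.png",robot.get_image(c)["img"])
a=cv2.imread("pics/side4.png")[200:384,200:450];b=cv2.imread("pics/side_clamp_above.png")[200:384,200:450]
cv2.imwrite("pics/z4.png",np.hstack([cv2.resize(b,(395,290)),cv2.resize(a,(395,290))]))
E
```

```text
above 22.6833 23.944732151118142 [ 0.6  -0.17 -0.75]
down True [-0.08  0.04  4.61] [-0.22 -0.05  4.96]
26.575 [ 0.78 -0.19  0.37]
```

View pics/z4.png

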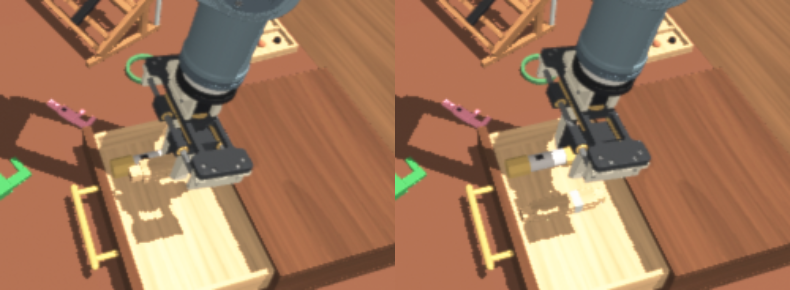

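The clamp is down in the middle of the drawer (right crop (575,200)). In both placings the tips were about 2 mm higher than planned when contact came, so I'll grip the gauge 2 mm deeper.

```bash
echo "PL['gauge']=(36,-6,-78,0.0)" >> h.py; python3 - <<'E'
from h import *
from bench import robot
np.set_printoptions(precision=2,suppress=True)
pick(robot,'gauge')
E
```

```text
False 30.9583 [-0.07 -0.27 -0.12]
w 23.817601917006964 [-0.98 -1.1   3.32]
w 23.603510740369543 [-0.06 -0.4  -0.25] 33.0583
```

View pics/z_gauge_up.png

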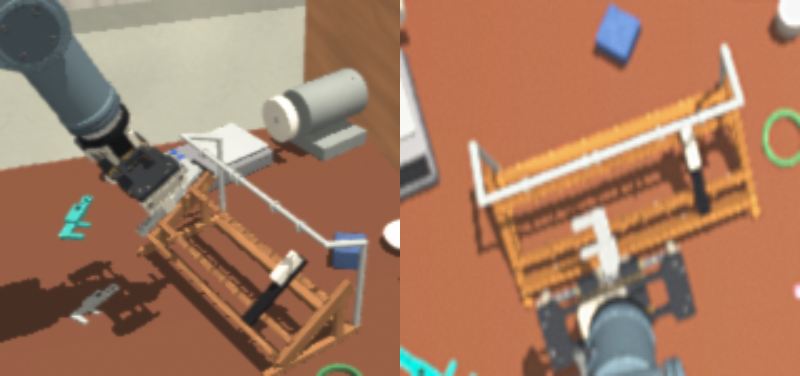

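```bash
python3 - <<'E'
from h import *
from bench import robot
np.set_printoptions(precision=2,suppress=True)
carry(robot,'gauge')
E
```

```text
above 35.7333 23.802806537966518 [-0.6   1.02 -1.54]
```

View pics/z_gauge_above.png

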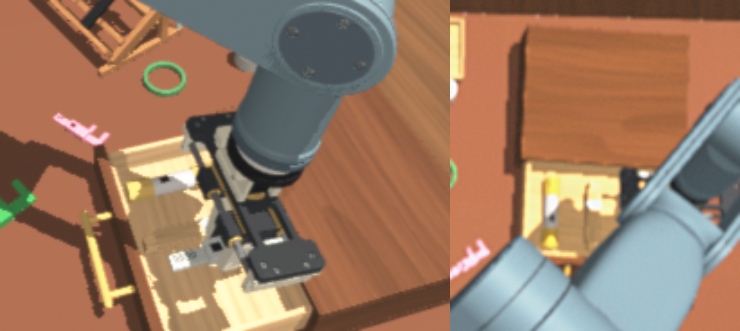

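```bash
python3 - <<'E'
from h import *
from bench import robot
np.set_printoptions(precision=2,suppress=True)
put(robot,'gauge')
robot.move_ptp([340,-290,190],tilt(DX,DY,Z,0))
robot.move_gripper(0.0)
print(robot.current_t())
for c in("side","top"): cv2.imwrite(f"pics/{c}5.png",robot.get_image(c)["img"])
a=cv2.imread("pics/side5.png")[210:384,230:400];b=cv2.imread("pics/top5.png")[90:250,290:430]
cv2.imwrite("pics/z5.png",np.hstack([cv2.resize(a,(440,450)),cv2.resize(b,(360,450))]))
E
```

```text
down True [-0.06  0.08  2.23] [ 0.85 -0.56  4.44]
39.75 [0.3  0.71 0.04]
41.4333
```

View pics/z5.png

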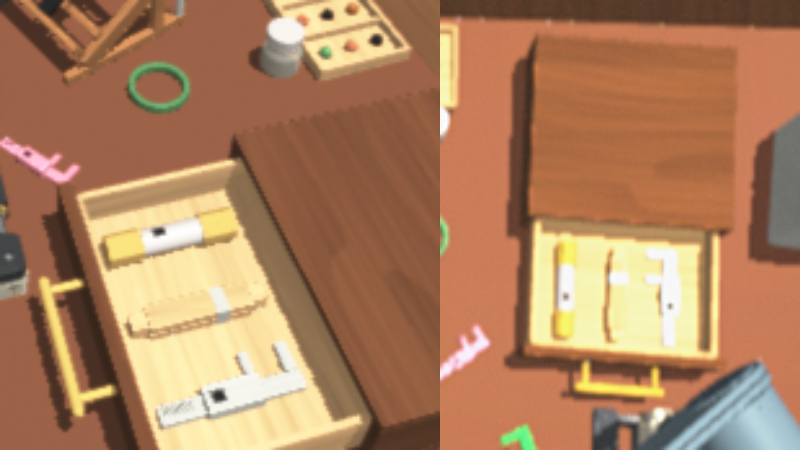

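```bash
python3 - <<'E'
from h import *
def box(l,w,h,x,y):
    return [dr(x+i*l/2,y+j*w/2,k*h) for k in(0,1) for i,j in((-1,-1),(-1,1),(1,1),(1,-1))]
out=[]
for n,(x0,y0,x1,y1) in (('side',(265,270,365,384)),('top',(318,165,408,225))):
    im=cv2.imread(f"pics/{n}5.png");k=5 if n=='side' else 4
    c=cv2.resize(im[y0:y1,x0:x1],None,fx=k,fy=k,interpolation=cv2.INTER_CUBIC);c0=c.copy()
    f=lambda p:tuple(int(v) for v in ((proj(n,p)[0]+.5-[x0,y0])*k))
    for l,w,h,y in((130,28,28,80),(130,24,21,2),(132,17,8,-78)):
        a=box(l,w,h,82,y)
        for o in(0,4):
            for i in range(4):cv2.line(c,f(a[o+i]),f(a[o+(i+1)%4]),(255,0,0) if o else (0,160,0),1)
    if n=='side': cv2.imwrite("pics/q_side.png",c[:570])
    else: cv2.imwrite("pics/q_top.png",np.vstack([c0,c]))
E
```

```text
(no output)
```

View pics/q_side.png

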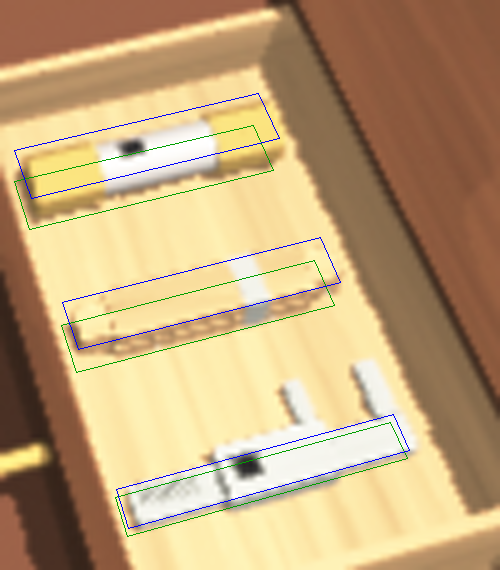

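View pics/q_top.png

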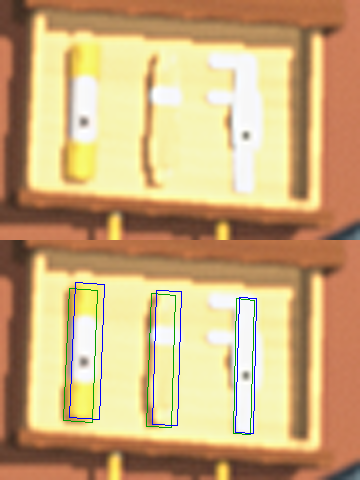

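All three lie flat, side by side: torch, clamp and gauge at about (150,150), (200,300) and (265,480) in the side enlargement. They match the predicted outlines. Now I push the handle with closed fingers.

```bash
python3 - <<'E'
from h import *
from bench import robot
np.set_printoptions(precision=2,suppress=True)
o=tilt(DX,DY,Z,0)
h=np.array([413.,-300.5,30.])   # under handle middle
robot.move_ptp(h-40*DX+[0,0,90],o)
print(robot.move_linear(h-40*DX,speed=120,f_stop=5),robot.current_t())
print(robot.move_linear(h+130*DX,speed=70,f_stop=20),robot.current_tcp_pos(),robot.current_contact_force(),robot.current_t())
print(robot.move_linear(h+200*DX,speed=25,f_stop=12),robot.current_tcp_pos(),robot.current_contact_force(),robot.current_t())
for c in("side","top"): cv2.imwrite(f"pics/{c}6.png",robot.get_image(c)["img"])
E
```

```text
False 42.8417
False [ 542.77 -306.11   30.07] [-0.77 -0.63 -0.91] 45.4167
True [ 570.16 -306.96   29.47] [ 0.28 -0.   -0.69] 46.775
```

View pics/side6.png

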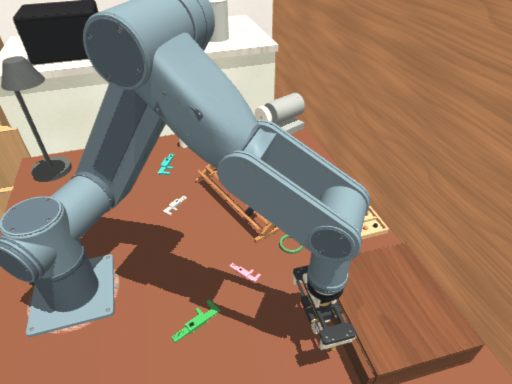

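```bash
python3 - <<'E'
from h import *
from bench import robot
np.set_printoptions(precision=2,suppress=True)
p=robot.current_tcp_pos()
print(robot.move_linear(p+25*DX,speed=15,f_stop=15),robot.current_tcp_pos(),robot.current_contact_force(),robot.current_t())
robot.sleep(.2)
p=robot.current_tcp_pos();robot.move_linear(p-40*DX,speed=80)
robot.move_linear(p-60*DX+[0,0,160],speed=200)
robot.move_ptp([300,-100,300],tilt(DX,DY,Z,0))
print(robot.current_t())
for c in("side","top"): cv2.imwrite(f"pics/{c}7.png",robot.get_image(c)["img"])
a=cv2.imread("pics/side7.png")[110:384,190:460];b=cv2.imread("pics/top7.png")[90:250,150:430]
cv2.imwrite("pics/z7.png",np.hstack([cv2.resize(a,(400,406)),cv2.resize(b,(400,229),None) if 0 else cv2.copyMakeBorder(cv2.resize(b,(400,229)),0,177,0,0,0)]))
cv2.imwrite("pics/z7b.png",cv2.resize(cv2.imread("pics/top7.png")[95:215,310:420],None,fx=4.9,fy=4.9,interpolation=2))
E
```

```text
True [ 569.96 -306.52   28.41] [ 0.22 -0.22 -0.18] 47.4833
50.4833
```

View pics/z7.png

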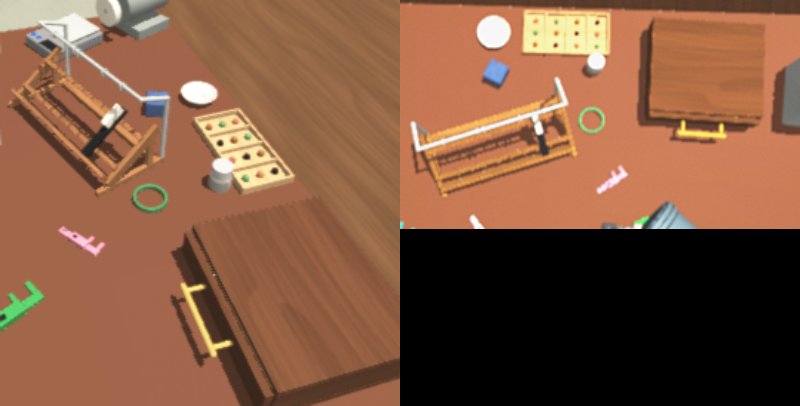

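View pics/z7b.png

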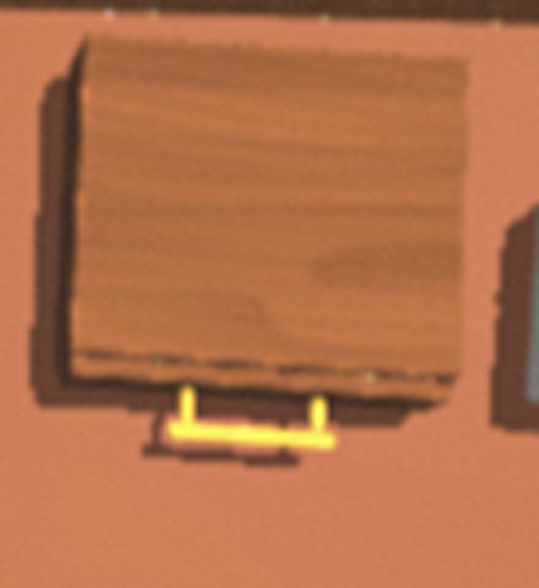

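```bash
python3 - <<'E'
from h import *
np.set_printoptions(precision=1,suppress=True)
a=cv2.imread("pics/side7.png")[255:384,305:400];cv2.imwrite("pics/z8.png",cv2.resize(a,None,fx=4.6,fy=4.6,interpolation=2))
m0=(atz('top',(342.5,227),47)+atz('top',(376,229.5),47))/2
m1=(atz('top',(344.7,182.8),47)+atz('top',(378,185),47))/2
print(m0,m1,(m1-m0)@DX)
E
```

```text
[ 411.6 -299.8   47. ] [ 581.4 -309.5   47. ] 170.03127220171046
```

View pics/z8.png

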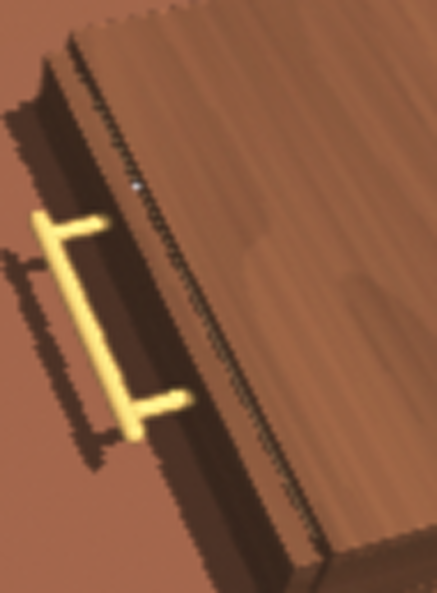

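```bash
python3 - <<'E'
from h import *
np.set_printoptions(precision=1,suppress=True)
# chest front top edge from side view, z=85 ; panel edges z=72 (crop px -> image)
f=lambda u,v:(305+u/4.6,255+v/4.6)
for nm,uv,z in [("chest edge",f(71,36),85),("chest edge",f(329,551),85),("chest mid",f(200,290),85),("panel back",f(192,290),72),("panel back",f(181,290),72),("panel back far",f(318,558),72),("panel front",f(300,570),72),("panel front",f(160,290),72),("panel front",f(47,58),72)]:
    p=atz('side',uv,z);d=p-DF;print(nm,p,"dx",d@DX,"dy",d@DY)
b=proj('side',[[631,-300,85],[631,-300,72],[625,-300,72]]);print((b-[305,255])*4.6)
E
```

```text
chest edge [ 641.3 -166.4   85. ] dx 174.46900577056874 dy 142.09827727784057
chest edge [ 627.7 -460.    85. ] dx 173.21452736195087 dy -151.84759537150492
chest mid [ 634.5 -330.5   85. ] dx 174.6060467481688 dy -22.2044837380048
panel back [ 636.4 -322.9   72. ] dx 176.1585558595119 dy -14.563828458176587
panel back [ 631.1 -321.3   72. ] dx 170.81488378286483 dy -13.144955619122086
panel back far [ 627.  -457.1   72. ] dx 172.40877711600947 dy -148.94596596263614
panel front [ 616.7 -459.2   72. ] dx 162.19797486459453 dy -151.56184202315518
panel front [ 621.  -318.2   72. ] dx 160.61153270571245 dy -10.435721687276411
panel front [ 627.3 -167.6   72. ] dx 160.56332126075486 dy 140.30373754567884
[[164.7 239.8]
 [161.1 254. ]
 [150.5 257.1]]
```

The drawer front sits against the chest: the panel's front face is about 13 mm ahead of the chest's, roughly the panel's thickness. Two pushes stopped hard at the same place. The brush, bangle and jar are unmoved, so I'm handing in.

```bash
python3 - <<'E'
from bench import robot
print(robot.current_t(),robot.current_contact_force()); robot.hand_in()
E
```

```text
50.5833 [-0.92020609  0.08935243 -0.13908387]
the job is handed in; nothing more can be done
```

I took the torch, ring clamp and slide gauge off the rack, laid them side by side flat in the drawer, pushed the drawer shut, and handed in at 50.6 s. The hand-in gives no verdict.

**Grasp:** The arm could not hold the exact slope-normal pose because joint 5 reaches its limit. I gripped with the tool leaning 9° off the normal and used the same lean when setting each tool down.

**Tools in the drawer:** Before closing, both camera views showed all three tools flat, apart from each other and where planned. Each was lowered until it touched the floor, raised 1 mm, then let go.

**Drawer shut:** Two pushes stopped hard within 0.2 mm of each other, and the handle moved about 170 mm in the pictures. The drawer front sits against the chest, with an estimated gap of about 1 mm, give or take 3 mm. That is inside the 6 mm allowed, but I judged it only from the pictures and the stops.

**Everything else:** In the last pictures the brush was still in its place and the bangle and jar looked unmoved. The arm was clear of everything when I handed in.

**Disagreement:** The torch and clamp touched down with the fingertips about 2 mm higher than planned, within the calibration error. I gripped the gauge 2 mm deeper to allow for it.

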